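# Clamp a glued bamboo foot block

## Task

Set the glued bamboo block flat on the clamp's plank, lengthways in line with the rod and against or just short of the end stop, let go of it, then pump the two-lever grip (squeeze, let it spring open, squeeze again) until the pad presses the block against the stop. Make the last squeeze gentle, only until the raised ring on the pad's stem meets the crosshead with the spring about half pressed, and never nearly bottom the spring, which would crush the joint. Finish while still squeezing and holding the levers at that pressure, and leave the container, jar, ladle and cutting board alone.

Things in the scene. Friction and masses are not known exactly. Their poses are not given: they have to be found in the camera images.
- clamp: Fixed ratchet clamp: plank 330 x 80 x 20 mm, black housing (x -145 to -55 mm, 50 wide, top at z 75) with two upright levers, toothed rod through it, steel end stop at the other end (face at x = +130, 70 wide, top at z 70). Origin: middle of the plank's underside, on the ledge. x: along the rod from levers to end stop, the way the rod advances; z up. Plank top z = 20.
- bed_mid (a point): Point on the plank's top under the middle of a block that lies fully against the end stop: clamp frame x = 100, y = 0, z = 20 mm. Axes as the clamp.
- grip_mid (a point): Midway between the two lever tops, 155 mm above the ledge (clamp frame x -100, y 0); axes as the clamp. Each lever ends there in a rubber cross-bar, 10 mm thick, 40 mm long along the clamp's y. Open, they measure 60 mm over their outer faces along the clamp's x (30 mm either side of this point), fully squeezed 20 mm. Squeeze from above with one finger outside each.
- lever_a: The lever farther from the end stop, 20 mm wide, 8 mm thick. Origin at its pivot, 65 mm above the ledge, clamp frame x = -112 mm.
- lever_b: The lever nearer the end stop, geared to the other so both always move alike (pushing either moves both). Origin at its pivot, 65 mm above the ledge, clamp frame x = -88 mm.
- squeeze (a joint): How far each cross-bar has moved inward (m): 0 open, 0.020 fully squeezed (width 60 mm less twice this). A spring of 3 to 4 N opens them. Once the pawl bites, the rod advances as far as each bar moves in. Teeth are 6 mm apart: up to 6 mm of a squeeze may be idle, and the bars must go back over 6 mm to take the next tooth. A full stroke advances the rod 14 to 20 mm, less 2 on opening.
- rod (a joint): Advance of the rod (m), 0 to 0.1; starts between 0 and 0.03. Friction of 3.5 N holds it between strokes, but there is no catch: when the levers are released under more pressure, it slides back and the pad's pressure is lost.
- plunger (a joint): How far the sprung pad is pressed in (m): 0 out, 0.011 the ring on the stem meets the crosshead (wanted), 0.020 bottomed. The spring gives 1.4 N at the start and 0.7 N more per mm.
- pad: The pad, an upright plate 40 mm wide, 36 tall, 6 thick. Origin: middle of the face that meets the block, 42.5 mm above the ledge; clamp frame x = rod advance minus pressed-in travel. Axes as the clamp. Behind it a 9 mm stem with a raised ring 18 mm across runs into the crosshead; 22 mm of stem shows when out.
- crosshead (a point): Middle of the front face of the crosshead, the 36 x 32 mm steel block on the rod's front end that the pad's stem slides into; clamp frame x = -28 mm plus the rod's advance.
- block: The bamboo block, 60 (x) x 40 (y) x 45 (z) mm, about 0.12 kg, with a dark glue line across its middle; loose on the ledge between robot and clamp. Origin at the centre of its underside. Its 60 mm length goes along the rod, either way round.
- container: Beige plastic kimchi container with side latches, 160 x 230 x 118 mm, 2.5 kg; leave alone. Origin at the centre of its underside.
- jar: Brown glazed jar, 140 mm across, 160 mm tall; leave alone. Origin at the centre of its underside.
- ladle: Steel ladle, bowl 84 mm across and 30 mm tall, handle 250 mm along its y axis, lying on the ledge; leave alone. Origin under the middle of the bowl.
- board: White plastic cutting board 160 x 240 x 10 mm lying on the ledge; leave alone. Origin at the centre of its underside.
Things that resemble listed ones, but are neither listed nor needed, are in the scene too. What is meant by the block is not blue, and is the smaller of those in its own colour.

How it is judged:
By the outcome, as a careful person would: the job done as asked, in the order asked, and still so for the second after the job is handed in, while the arm keeps its last pose, push and grip.
It also fails if it takes over 64 s, if anything falls off the work surface, if the arm or the gripper's body presses on something with over 40 N, if the wrist force passes 120 N, or if a joint passes its speed limit or range.

## Robot

A 6-joint arm with a two-finger parallel gripper is mounted at the origin on the work surface. World frame = base frame: x ahead of the robot, y to its left, z up, the work surface at z = 0. Lengths are in m, angles in degrees, forces in N, time in s.
With the tool pointing down it reaches from about 0.35 to 0.875 m from the base axis. Payload 4.2 kg.
Tool frame: the origin (TCP) lies midway between the tips of the shut fingers; the grasp point (between the pads) lies 19 mm behind it; y points along the fingers, z is the direction in which the jaws open and shut, and the axes are right-handed (so a half turn about y gives the same grasp; the last joint's range is limited). The gripper opens to 87 mm and grips with 3 to 60 N. Pads are 19 mm wide; open, the fingers measure 117 mm over their backs; the gripper's body (75 mm by 190 mm) begins 51 mm behind the grasp point.
Start: joints at [-51.131, 22.042, 0.453, 0, -68.411, -14.817], TCP at [0.255, -0.571, 0.223] pointing down, gripper open.
Joint ranges: [-179.83, 179.83], [-69.29, 118.12], [-61.27, 80.66], [-181.25, 117.63], [-171.15, -9.14], [-177.46, 177.46]. Speed limits (degrees/s): [159.86, 159.86, 180, 180, 180, 180].

## Interface

Orientations are given as [roll, pitch, yaw] about the fixed x, y, z axes, in that order (R = Rz(yaw) Ry(pitch) Rx(roll)).
In Python, from workcell import env gives the robot as it stands. The module is installed in compiled form; this text tells all that it offers. Calls block until the motion is done:
- env.goto(position, orientation): joint-space move of the TCP to a pose.
- env.move_straight(position, rotation=None, rate=0.15, force_limit=None): straight line of the TCP; rotation=None keeps the orientation; rate is the mean speed in m/s. With force_limit (N) it stops when the force on the tool has changed by that much, and returns True; else False.
- env.set_joints(angles): joint-space move.
- env.gripper_to(opening, grasp_force=None): opening from 0.0 (shut) to 1.0 (fully open); grasp_force is the grip in N (None keeps the last); returns when the fingers have stopped.
- env.dwell(seconds).
- env.inverse_kinematics(position, orientation): joint angles nearest the present ones, or None.
- env.read_state(): the state.
- env.grab_frame(name): name is "scene" or "top"; returns a dict with "image" (480x640x3 uint8, blue, green, red), "fx", "fy", "cx", "cy" (pixels), "position" and "orientation" of the camera in the world. Camera axes: x right, y up, looking along -z (the intrinsics and any distortion apply to the point x, -y, -z); pixel columns grow to the right and rows downward; lengths in m; the calibration is good to about 2 mm. A picture is of the moment at which its call begins. There is no depth.
A pose or a line that the arm cannot do raises env.Unreachable and nothing moves.
- env.close_job(): hands the job in, once; it reports no verdict.
Trained networks look in a picture, given as the dict that the camera call returned (one of the last four; its "shot" number tells which), for a name from the list of things; names that differ only in an ending like _2 or _b are one class to them, and where a whole thing is asked for, a point or a joint stands for the part that bears it (a point fixed in the world has none). Each returns a list of dicts, best first, with "score" (0 to 1); they miss things now and then, are a little off and sometimes report something else, mostly with a low value. They report only what shows in the picture. A call takes as long as a camera call. They do not tell look-alikes from the thing itself.
- env.search_frame(picture, thing): "xyz" ([x, y, z] in m, in world coordinates, good to about 4 mm: the middle of the surface that is visible of it).
- env.trace(picture, thing): "mask" (480x640 bool, what is visible of it).
The state is a dict: "clock": time; "joint_positions": joint angles; "qvel": joint speeds; "joint_torque": joint torques, N m; "position": TCP position; "tool_rot": TCP orientation; "force": force on the tool from outside, world axes, zero at the start; "wrist_torque": the same for the moment, N m; "opening": opening from 0.0 (shut) to 1.0 (fully open).
Only numpy, scipy, OpenCV 4.12 (cv2) and the standard library are available. Lean on these libraries where they do the work, as an engineer would, in place of code of your own. Each camera call takes 0.05 s, during which the arm holds its last target.

## Working session

There is one attempt and no reset: what is moved stays moved. The work goes in short steps, each a Python script; the robot and the scene stay as the last script left them, time stands still between calls to the robot, and variables do not carry over. Pictures are saved under pics/ and viewed, and the job is handed in when it is done.

```bash
mkdir -p pics; ls
python3 - <<'E'
from workcell import env
import cv2
for n in ("scene","top"):
    p=env.grab_frame(n); cv2.imwrite(f"pics/{n}0.png",p["image"])
    print(n,{k:v for k,v in p.items() if k!="image"})
    for t in ("block","clamp","pad","lever_a","crosshead","container","jar","ladle","board"):
        print(t,[(round(d["score"],2),[round(float(v),3) for v in d["xyz"]]) for d in env.search_frame(p,t)])
print(env.read_state())
E
```

```text
pics
scene {'fx': 594.1876302584601, 'fy': 594.1876302584601, 'cx': 315.1478007584579, 'cy': 239.93125713084234, 'position': array([ 1.44044705, -0.37744383,  1.21770513]), 'orientation': array([42.8807364 , -0.89367434, 68.77837168]), 'shot': 1}
block [(0.86, [0.342, -0.13, 0.042]), (0.76, [0.444, -0.121, 0.044]), (0.56, [0.44, -0.003, 0.059]), (0.29, [0.388, 0.274, 0.015])]
clamp [(0.96, [0.612, -0.036, 0.019])]
pad [(0.41, [0.603, 0.01, 0.049])]
lever_a [(0.68, [0.602, -0.084, 0.128]), (0.6, [0.608, -0.129, 0.136]), (0.25, [0.602, -0.029, 0.049])]
crosshead [(0.77, [0.604, -0.035, 0.051]), (0.4, [0.368, -0.43, 0.011])]
container [(0.6, [0.662, -0.452, 0.121])]
jar [(0.65, [0.624, 0.357, 0.113])]
ladle [(0.93, [0.389, 0.275, 0.016])]
board [(0.74, [0.37, -0.431, 0.01]), (0.5, [0.443, -0.118, 0.043])]
top {'fx': 610.6590220387936, 'fy': 610.6590220387936, 'cx': 310.66531001926523, 'cy': 245.82525333325825, 'position': array([ 0.27201775, -0.02797681,  1.74673298]), 'orientation': array([ 7.91978757e+00,  1.85383510e-02, -8.98334899e+01]), 'shot': 2}
block [(0.79, [0.436, -0.114, 0.0
[... 411 characters left out ...]
77, [0.374, -0.401, 0.012])]
{'clock': 1.0, 'joint_positions': array([-5.11309015e+01,  2.20423558e+01,  4.51601223e-01,  8.75552495e-04,
       -6.84104274e+01, -1.48191324e+01]), 'qvel': array([ 0.04123169,  0.01733368, -0.03003039,  0.04122294,  0.03994565,
        0.02296987]), 'joint_torque': array([-1.20459408e-04, -3.90478814e+01,  1.87621111e+01,  4.22434464e+00,
        1.54633995e-02, -4.00849990e-05]), 'position': array([ 0.25474197, -0.57070458,  0.2225382 ]), 'tool_rot': array([-8.99990656e+01,  1.08934362e-03,  2.40502883e+01]), 'force': array([ 0.07225776, -0.04245808,  0.55888877]), 'wrist_torque': array([-0.03379724, -0.00822205, -0.02848816]), 'opening': 0.9992441853463497}
```

View pics/scene0.png

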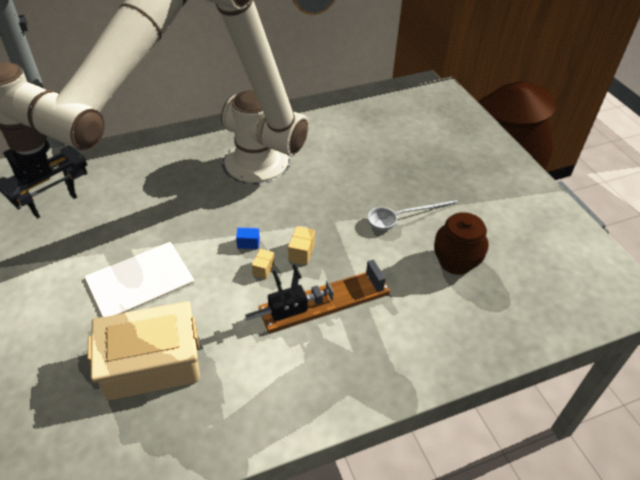

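View pics/top0.png

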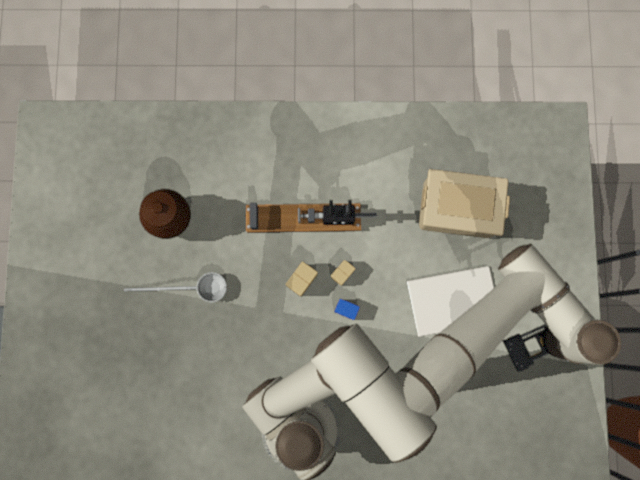

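Scene: the small bamboo block is at top (343,272), the larger bamboo one at (302,279), and a blue one at (347,309). The target is the smaller bamboo one. I'll confirm it in a crop.

Run:
```python
import cv2
t=cv2.imread("pics/top0.png"); s=cv2.imread("pics/scene0.png")
a=cv2.resize(t[190:330,235:375],(800,600)[::1] and (600,600),interpolation=cv2.INTER_CUBIC)
cv2.imwrite("pics/topc.png",a)
b=cv2.resize(s[215:340,225:400],(798,570),interpolation=cv2.INTER_CUBIC)
cv2.imwrite("pics/scenec.png",b)
```

```text
(no output)
```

View pics/topc.png

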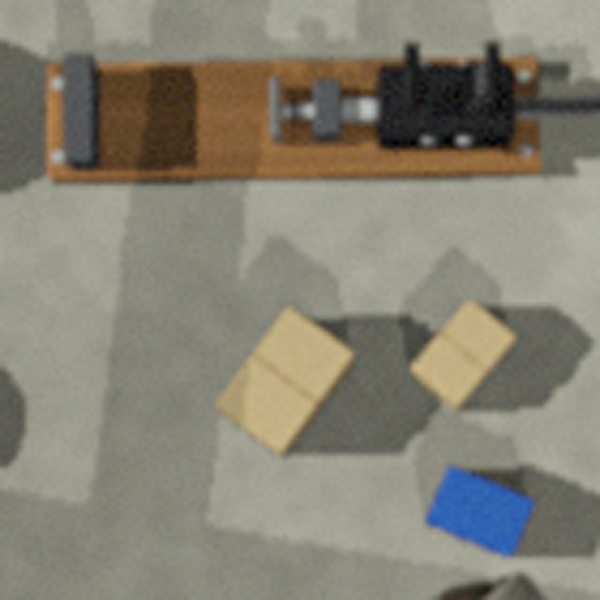

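View pics/scenec.png

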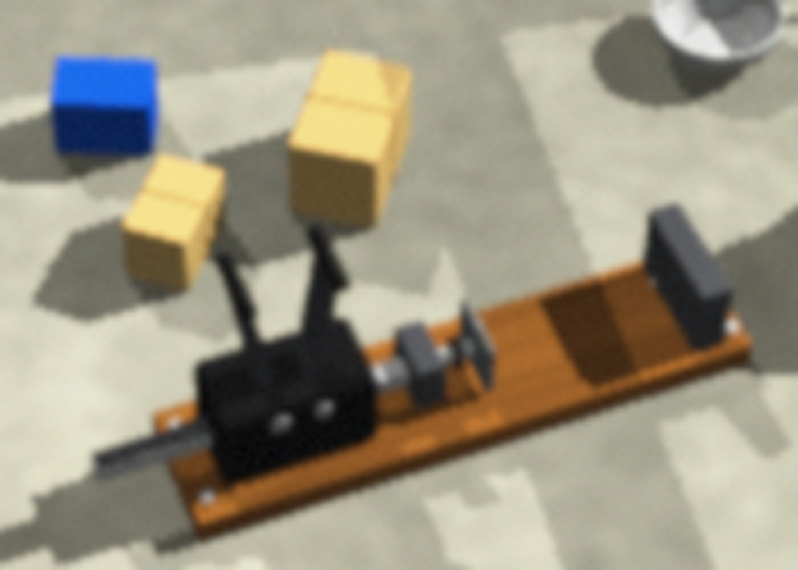

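```bash
cat > h.py <<'E'
import numpy as np, cv2
from scipy.spatial.transform import Rotation as R
from scipy.optimize import least_squares
CAM={'scene':dict(f=594.18763,c=(315.1478,239.93126),p=[1.44044705,-0.37744383,1.21770513],o=[42.8807364,-0.89367434,68.77837168]),
'top':dict(f=610.659022,c=(310.66531,245.825253),p=[0.27201775,-0.02797681,1.74673298],o=[7.91978757,0.0185383510,-89.8334899])}
def proj(cam,X):
    k=CAM[cam]; q=(np.atleast_2d(X)-k['p'])@R.from_euler('xyz',k['o'],degrees=True).as_matrix()
    return np.c_[k['c'][0]+k['f']*q[:,0]/-q[:,2], k['c'][1]+k['f']*-q[:,1]/-q[:,2]]
def ray(cam,uv,z):
    k=CAM[cam]; d=R.from_euler('xyz',k['o'],degrees=True).apply([(uv[0]-k['c'][0])/k['f'],-(uv[1]-k['c'][1])/k['f'],-1])
    p=np.array(k['p']); return p+d*(z-p[2])/d[2]
def w(pose,L):
    x,y,a=pose; L=np.atleast_2d(L); c,s=np.cos(a),np.sin(a)
    return np.c_[x+c*L[:,0]-s*L[:,1], y+s*L[:,0]+c*L[:,1], L[:,2]]
def fit(obs,x0):
    # obs: list (cam,uv,local)
    def r(p): return np.concatenate([(proj(c,w(p,l))[0]-uv)*0.0027 for c,uv,l in obs])
    s=least_squares(r,x0); return s.x, r(s.x).reshape(-1,2)*1000
T=lambda u,v:np.array([235+u/4.2857-0.4,190+v/4.2857-0.4])
S=lambda u,v:np.array([225+u/4.56-0.4,215+v/4.56-0.4])
E
cat > a.py <<'E'
from h import *
h=.165
top=[('top',T(47,62),[h,-.04,.02]),('top',T(541,59),[-h,-.04,.02]),('top',T(53,180),[h,.04,.02]),('top',T(541,171),[-h,.04,.02])]
# local y = -x world; far edge (top of image, +x world) is y=-.04
sc=[('scene',S(198,520),[-h,-.04,.02]),('scene',S(155,411),[-h,.04,.02]),('scene',S(749,336),[h,-.04,.02]),
 ('scene',S(669,205),[.13,.035,.07]),('scene',S(724,290),[.13,-.035,.07])]
sc=sc[:3]
for o in (top,sc,top+sc):
    p,r=fit(o,[.6,0,np.pi/2]); print(p[:2],np.degrees(p[2]));print(r.round(1).tolist())
bt=[('top',T(472,300),0),('top',T(517,338),0),('top',T(456,408),0),('top',T(410,368),0)]
P=[ray('top',b[1],.045) for b in bt]; print(np.round(P,4)); print([np.linalg.norm(P[i]-P[(i+1)%4]).round(4) for i in range(4)],np.mean(P,0))
bs=[S(165,155),S(225,178),S(188,249),S(123,231)]
Q=[ray('scene',b,.045) for b in bs]; print(np.round(Q,4)); print([np.linalg.norm(Q[i]-Q[(i+1)%4]).round(4) for i in range(4)],np.mean(Q,0))
E
python3 a.py
```

```text
[ 0.59554948 -0.0060547 ] 90.9246951470805
[[1.6, 0.3], [-0.6, -1.8], [-2.3, -0.1], [1.3, 1.5]]
[ 0.5992408  -0.00551639] 91.7887804761907
[[1.1, 1.1], [-3.1, -1.2], [2.1, -0.5]]
[ 0.59728406 -0.00564539] 91.38070527161723
[[0.9, -0.1], [-1.3, -4.6], [-2.3, -0.5], [1.1, -1.3], [-0.5, -1.5], [-4.0, -3.8], [1.3, -0.9]]
[[ 0.47   -0.1224  0.045 ]
 [ 0.4451 -0.1517  0.045 ]
 [ 0.3993 -0.1117  0.045 ]
 [ 0.4253 -0.0818  0.045 ]]
[np.float64(0.0384), np.float64(0.0609), np.float64(0.0396), np.float64(0.0604)] [ 0.43491519 -0.1168725   0.045     ]
[[ 0.4107 -0.1127  0.045 ]
 [ 0.4399 -0.0857  0.045 ]
 [ 0.4833 -0.1222  0.045 ]
 [ 0.4578 -0.1526  0.045 ]]
[np.float64(0.0397), np.float64(0.0568), np.float64(0.0397), np.float64(0.0617)] [ 0.44794222 -0.11830994  0.045     ]
```

```bash
cat > ov.py <<'E'
from h import *
c=[.5955,-.006,np.radians(90.9)]; b=[.435,-.117,np.radians(-41+90+90)]
b=[.435,-.117,np.arctan2(-.0400,.0458)]
for cam,(x0,y0,x1,y1) in dict(top=(235,190,375,330),scene=(225,215,400,340)).items():
    im=cv2.imread(f"pics/{cam}0.png"); k=4.5
    s=cv2.resize(im[y0:y1,x0:x1],None,fx=k,fy=k,interpolation=cv2.INTER_CUBIC)
    def line(P,col): 
        q=(proj(cam,P)-[x0-.5,y0-.5])*k
        cv2.polylines(s,[q.astype(np.int32)],True,col,1)
    def box(p,lx,hx,ly,hy,z0,z1,col):
        for z in(z0,z1): line(w(p,[[lx,ly,z],[hx,ly,z],[hx,hy,z],[lx,hy,z]]),col)
    box(c,-.165,.165,-.04,.04,0,.02,(0,255,0)); box(c,.13,.15,-.035,.035,.02,.07,(255,255,0)); box(c,-.145,-.055,-.025,.025,.02,.075,(255,0,255))
    box(b,-.03,.03,-.02,.02,0,.045,(0,0,255))
    cv2.imwrite(f"pics/ov_{cam}.png",s)
    for n,P in dict(tcp=[.255,-.571,.223],base=[0,0,0]).items(): print(cam,n,proj(cam,P))
E
python3 ov.py
```

```text
top tcp [[530.96372646 338.38672723]]
top base [[300.49060409 429.82947267]]
scene tcp [[ 54.75530775 203.22665572]]
scene base [[256.09324735 159.323579  ]]
```

View pics/ov_top.png

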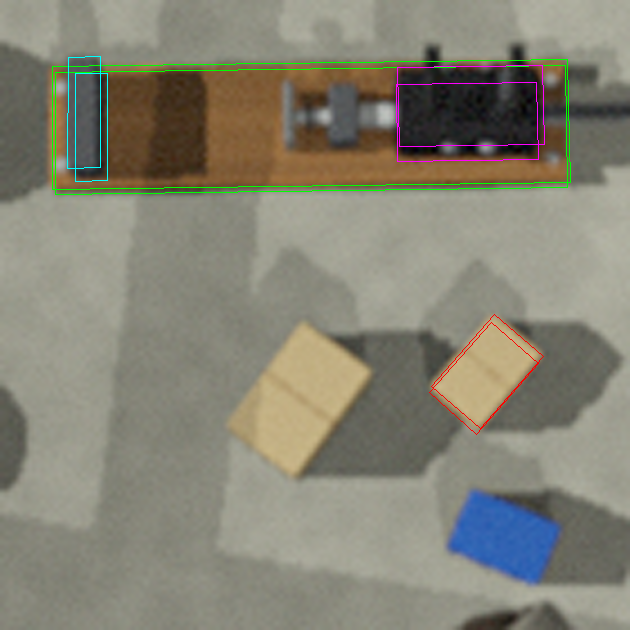

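View pics/ov_scene.png

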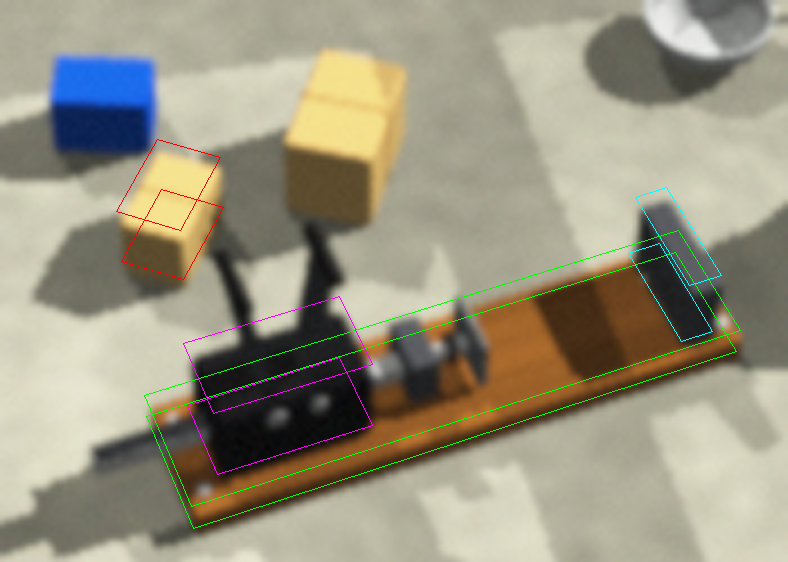

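```bash
cat > b.py <<'E'
from h import *
exec(open('a.py').read().split("for o in")[0])
def fitz(obs,x0):
    def r(p): return np.concatenate([(proj(c,w(p[:3],np.array(l)+[0,0,p[3]]))[0]-uv)*2.7 for c,uv,l in obs])
    s=least_squares(r,x0); return s.x, r(s.x).reshape(-1,2)
stop=[('scene',S(669,205),[.15,.035,.07]),('scene',S(728,291),[.15,-.035,.07]),('scene',S(650,213),[.13,.035,.07]),('scene',S(708,300),[.13,-.035,.07])]
p,r=fitz(top+sc+stop,[.6,0,1.57,0]); print(p,np.degrees(p[2])); print(r.round(1).tolist())
a=.03;b=.02
tb=[(472,300),(517,338),(456,408),(410,368)]; sb=[(123,231),(165,155),(225,178),(188,249)]
# corners order: top: far(+x), right(-y), near(-x), left(+y)
ta={'far':0,'r':1,'n':2,'l':3}
loc={'far':[a,b,.045],'r':[a,-b,.045],'n':[-a,-b,.045],'l':[-a,b,.045]}
obs=[('top',T(*tb[0]),loc['far']),('top',T(*tb[1]),loc['r']),('top',T(*tb[2]),loc['n']),('top',T(*tb[3]),loc['l']),
('scene',S(188,249),loc['far']),('scene',S(123,231),loc['r']),('scene',S(165,155),loc['n']),('scene',S(225,178),loc['l'])]
p,r=fitz(obs,[.44,-.117,-.7,0]); print(p,np.degrees(p[2])); print(r.round(1).tolist())
E
python3 b.py
python3 - <<'E'
import cv2
t=cv2.imread("pics/top0.png"); s=cv2.imread("pics/scene0.png")
cv2.imwrite("pics/base.png",cv2.hconcat([cv2.resize(s[120:220,200:320],(384,320)),cv2.resize(s[120:220,0:110],(352,320))]))
E
```

```text
[ 0.59699401 -0.00497719  1.58752712 -0.00796736] 90.95860398859774
[[1.4, 0.6], [-2.2, -1.7], [-2.5, -0.1], [-0.3, 1.3], [-0.3, 2.2], [-3.0, -0.1], [1.3, 4.9], [4.5, -3.0], [2.6, -1.0], [-3.1, -1.9], [-4.8, -0.2]]
[ 0.43650247 -0.11639551 -0.718497   -0.01315951] -41.166845874984155
[[-2.0, -0.7], [-1.4, 0.5], [-0.6, -0.5], [-0.6, -0.6], [-1.8, 0.2], [-1.4, -0.3], [-1.4, 1.6], [0.3, -1.3]]
```

View pics/base.png

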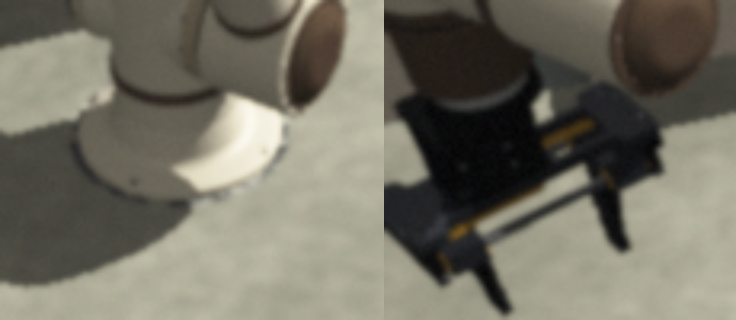

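Both views agree that the target is the smaller bamboo block: top pixel (343,272), top face about 60x40 mm, with the glue line. The scene camera shows everything about 4 px too low, including the robot's own base, so I trust the top camera. I'll hover over the block and check the top camera against the gripper.

Run:
```python
from workcell import env
import cv2,numpy as np
from h import *
env.gripper_to(0.72,grasp_force=20)
for y in (-41.2,138.8):
    print(y,env.inverse_kinematics([.435,-.117,.10],[-90,0,y]))
env.goto([.435,-.117,.10],[-90,0,-41.2])
s=env.read_state(); print(s["clock"],s["position"],s["tool_rot"],s["joint_positions"],s["force"],s["opening"])
for n,(x0,y0,x1,y1) in dict(top=(275,210,405,330),scene=(200,170,330,290)).items():
    p=env.grab_frame(n); im=p["image"]; cv2.imwrite(f"pics/{n}1.png",im)
    c=cv2.resize(im[y0:y1,x0:x1],None,fx=5,fy=5,interpolation=cv2.INTER_CUBIC)
    q=(proj(n,s["position"])[0]-[x0-.5,y0-.5])*5
    cv2.drawMarker(c,(int(q[0]),int(q[1])),(0,0,255),0,20,1)
    cv2.imwrite(f"pics/{n}1c.png",c)
```

```text
-41.2 [ 5.72372483e+00  1.31901121e+01 -3.29503590e+01 -2.54444375e-14
 -4.38595288e+01 -1.36923725e+02]
138.8 [ 5.72372483e+00  1.31901121e+01 -3.29503590e+01  2.54444375e-14
 -4.38595288e+01  4.30762752e+01]
3.5833 [ 0.435323   -0.11729617  0.10020356] [-8.99801418e+01 -2.89752311e-02 -4.12086194e+01] [ 5.68480217e+00  1.31905684e+01 -3.29139666e+01  1.09451999e-02
 -4.38611670e+01 -1.36901306e+02] [ 0.90386535 -0.97897483  0.41787902] 0.7208886676761755
```

View pics/top1c.png

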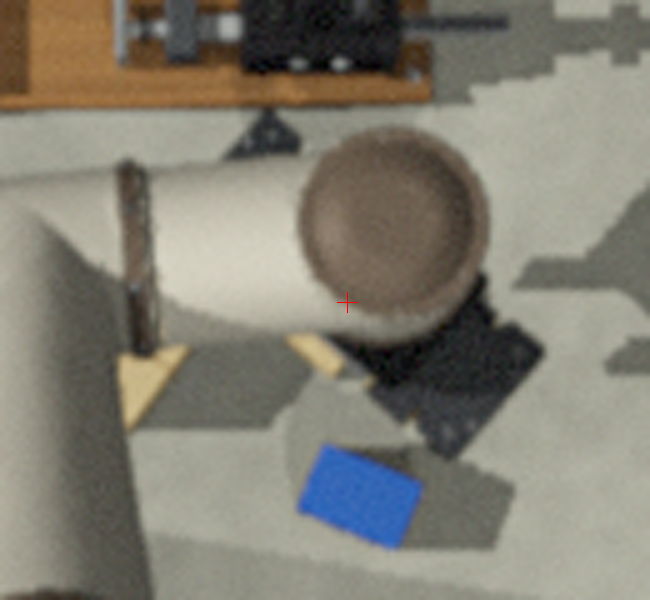

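View pics/scene1c.png

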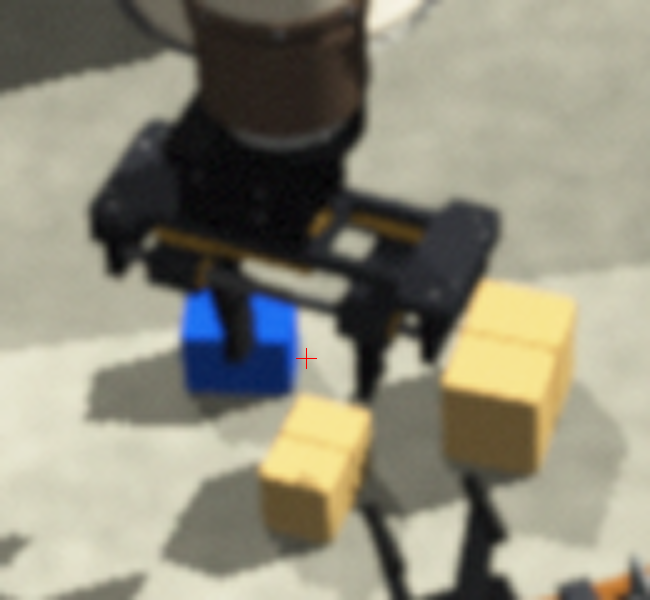

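```bash
cat >> h.py <<'E'
S0=S
S=lambda u,v:S0(u,v)-np.array([-.3,4.2])
E
sed -i 's/p,r=fitz(top+sc+stop/for oo in (top,sc+stop): p,r=fitz(oo,[.6,0,1.57,0]); print(p,r.round(1).tolist())\np,r=fitz(top+sc+stop/' b.py; python3 b.py; python3 a.py|tail -2
```

```text
[ 0.59660995 -0.00598208  1.58693893 -0.00570773] [[2.1, 0.4], [-1.1, -1.7], [-1.8, -0.2], [0.8, 1.4]]
[ 0.58269791  0.00257339  1.58858146 -0.01092146] [[2.2, 0.7], [-0.5, -0.5], [0.6, 4.8], [4.2, -2.2], [2.0, -1.1], [-3.2, -1.3], [-5.2, -0.4]]
[ 0.59450345 -0.00423207  1.58819761  0.00541522] 90.99701986823565
[[-0.7, 0.4], [-1.9, -2.1], [-4.5, 0.3], [0.0, 1.5], [-1.7, 2.7], [-4.7, 0.4], [1.5, 5.2], [4.5, -3.0], [2.8, -1.1], [-3.2, -1.9], [-4.8, -0.3]]
[ 0.43525104 -0.11500538 -0.71791011  0.00166571] -41.13321923529224
[[-2.5, -1.1], [-1.7, 0.2], [-1.2, -0.4], [-1.5, -0.7], [-2.3, 0.2], [-2.1, -0.3], [-2.1, 1.7], [-0.1, -1.3]]
 [ 0.4443 -0.1477  0.045 ]]
[np.float64(0.04), np.float64(0.0575), np.float64(0.04), np.float64(0.0624)] [ 0.43427978 -0.11309418  0.045     ]
```

Run:
```python
from workcell import env
import cv2,numpy as np
from h import *
env.goto([.435,-.1155,.09],[-90,0,-41.1])
print(env.move_straight([.435,-.1155,.017],rate=.08,force_limit=12))
env.gripper_to(0.0,grasp_force=20)
s=env.read_state(); print(s["clock"],s["position"],s["opening"],s["force"])
env.move_straight([.435,-.1155,.15],rate=.15)
s=env.read_state(); print(s["clock"],s["position"],s["opening"],s["force"])
p=env.grab_frame("scene"); cv2.imwrite("pics/scene2.png",cv2.resize(p["image"][130:300,180:400],(792,612)[:2] and (776,600)))
for y in (-89,91): print(env.inverse_kinematics([.594,.09,.15],[-90,0,y]))
for y in (1,-179): print(env.inverse_kinematics([.597,-.105,.2],[-90,0,y]))
```

```text
False
5.5333 [ 0.4352186  -0.11548219  0.01721353] 0.45704927985041255 [-0.47848742  0.69550598  1.57072129]
6.5667 [ 0.43412459 -0.1154526   0.14901407] 0.45657598613986916 [ 0.4817801  -0.09059844 -2.5172682 ]
[ 24.04130291  23.09479185  -8.94451754   0.         -57.96069061
 156.95869709]
[ 24.04130291  23.09479185  -8.94451754   0.         -57.96069061
 -23.04130291]
[ 5.31015781e+00  2.11408586e+01 -4.27319559e+00 -2.54444375e-14
 -6.45859458e+01 -9.43101578e+01]
[ 5.31015781e+00  2.11408586e+01 -4.27319559e+00  2.54444375e-14
 -6.45859458e+01  8.56898422e+01]
```

View pics/scene2.png

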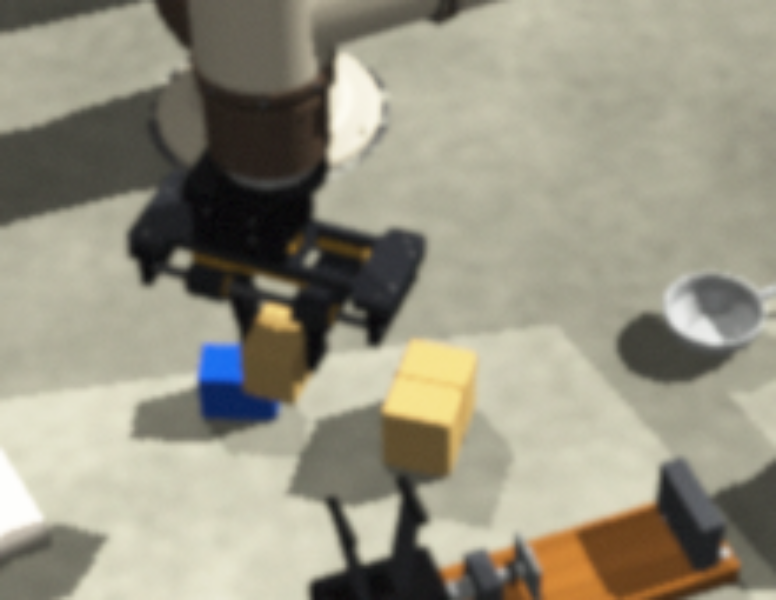

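Run:
```python
from h import *
for n,u,v,z in [("stop top face edge top",97,55,.07),("stop edge bot",97,165,.07),("pad face",269,107,.0425),("pad top",269,75,.06),("pad bot",269,140,.06),("cross mid",325,108,.06),("hous top",380,65,.075),("h bot",380,147,.075),("h right top",513,65,.075),("lever top",411,42,.155),("lever2",492,42,.155)]:
    print(n,ray('top',T(u,v),z).round(4))
```

```text
stop top face edge top [0.6275 0.1232 0.07  ]
stop edge bot [0.5547 0.1221 0.07  ]
pad face [0.5986 0.0113 0.0425]
pad top [0.6166 0.011  0.06  ]
pad bot [0.5732 0.0107 0.06  ]
cross mid [ 0.5946 -0.0258  0.06  ]
hous top [ 0.6203 -0.0616  0.075 ]
h bot [ 0.5662 -0.0616  0.075 ]
h right top [ 0.6206 -0.1482  0.075 ]
lever top [ 0.6183 -0.0792  0.155 ]
lever2 [ 0.6184 -0.1295  0.155 ]
```

Run:
```python
from workcell import env
import cv2,numpy as np
from h import *
env.goto([.5927,.0885,.13],[-90,0,90.8])
env.move_straight([.5927,.0885,.055],rate=.12)
r=env.move_straight([.5927,.0885,.0365],rate=.03,force_limit=4)
s=env.read_state(); print(r,s["clock"],s["position"],s["tool_rot"],s["opening"],s["force"])
for n,(x0,y0,x1,y1) in dict(top=(235,170,395,290),scene=(245,210,405,330)).items():
    p=env.grab_frame(n); im=p["image"]; cv2.imwrite(f"pics/{n}3.png",im)
    cv2.imwrite(f"pics/{n}3c.png",cv2.resize(im[y0:y1,x0:x1],None,fx=5,fy=5,interpolation=cv2.INTER_CUBIC))
```

```text
True 9.7083 [0.59232112 0.08838875 0.03718763] [-8.99335666e+01  3.75434912e-02  9.08304079e+01] 0.4554954239213342 [-0.78881912 -0.33901827  3.85528543]
```

View pics/scene3c.png

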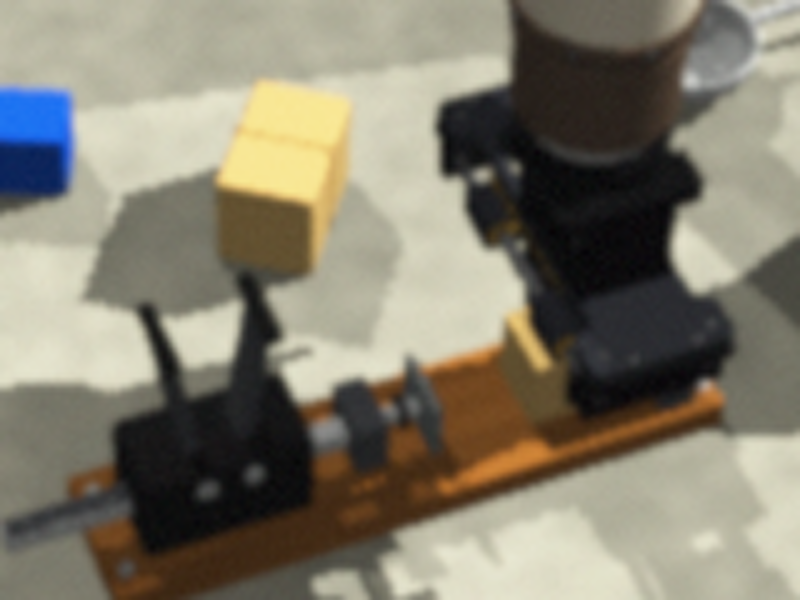

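View pics/top3c.png

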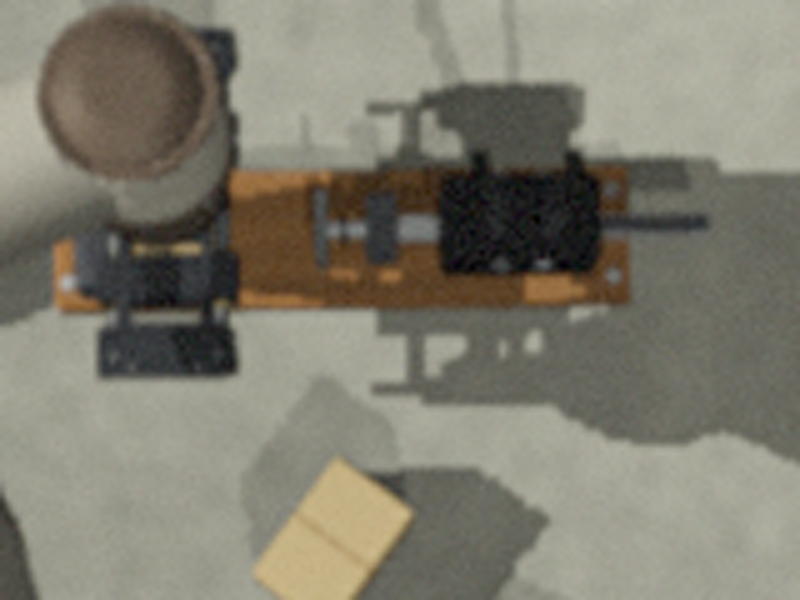

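The block touched down on the plank at the expected height. I'll release it, retreat and check.

Run:
```python
from workcell import env
import cv2,numpy as np
from h import *
env.gripper_to(0.75)
env.move_straight([.5927,.0885,.20],rate=.2)
env.goto([.50,-.106,.24],[-90,0,.8])
env.gripper_to(1.0)
s=env.read_state(); print(s["clock"],s["position"],s["tool_rot"],s["opening"],s["force"],s["joint_positions"])
for n,(x0,y0,x1,y1) in dict(top=(235,170,395,290),scene=(245,210,405,330)).items():
    p=env.grab_frame(n); im=p["image"]; cv2.imwrite(f"pics/{n}4.png",im)
    cv2.imwrite(f"pics/{n}4c.png",cv2.resize(im[y0:y1,x0:x1],None,fx=5,fy=5,interpolation=cv2.INTER_CUBIC))
```

```text
13.375 [ 0.49999578 -0.1059948   0.24001902] [-8.99981211e+01 -1.52245636e-03  8.00448308e-01] 0.9989314290353616 [ 0.16868482 -0.12437743 -0.58497428] [ 6.24917207e+00  1.01482367e+01 -1.36459747e+01 -1.88616857e-03
 -6.62040946e+01 -9.54479627e+01]
```

View pics/scene4c.png

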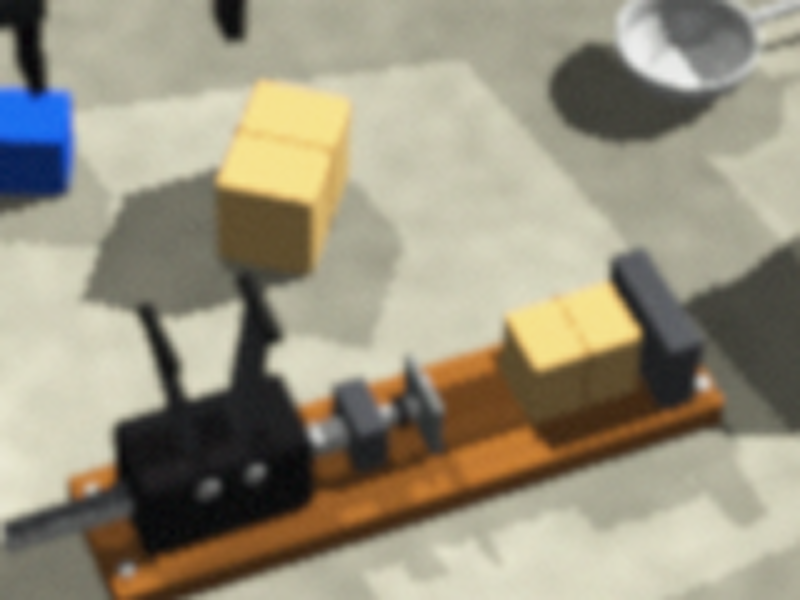

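View pics/top4c.png

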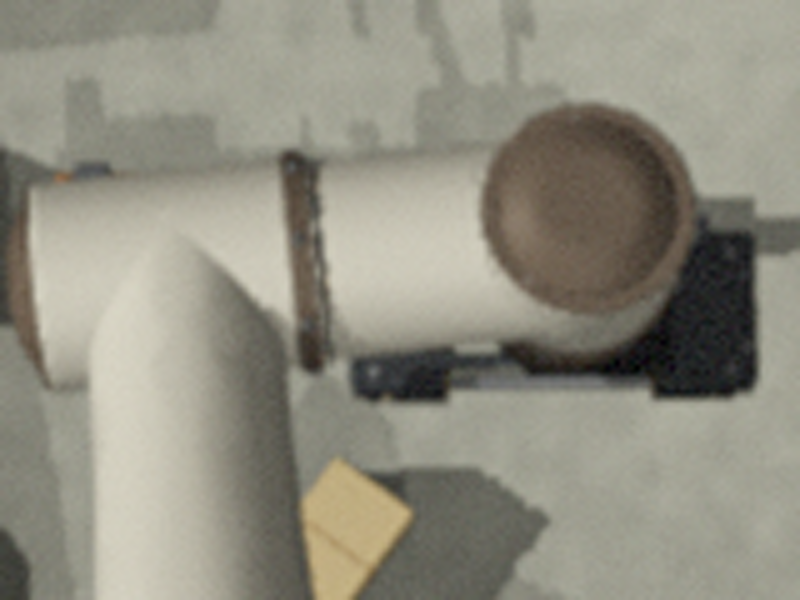

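The block is released, flat, in line and just short of the stop (scene crop stop edge ~(645,340)). Now I'll put the fingers around the levers.

```bash
cat > g.py <<'E'
from workcell import env
import cv2,numpy as np
from h import *
def snap(tag,n="scene"):
    x0,y0,x1,y1=(245,220,405,340) if n=="scene" else (235,170,395,290)
    p=env.grab_frame(n); im=p["image"]; cv2.imwrite(f"pics/{tag}_raw.png",im)
    cv2.imwrite(f"pics/{tag}.png",cv2.resize(im[y0:y1,x0:x1],None,fx=5,fy=5,interpolation=cv2.INTER_CUBIC))
def st():
    s=env.read_state(); print(round(s["clock"],2),s["position"].round(4),"w",round(s["opening"]*87,2),s["force"].round(2))
E
python3 - <<'E'
from g import *
env.goto([.596,-.105,.23],[-90,0,.9])
print(env.move_straight([.596,-.105,.134],rate=.12,force_limit=8)); st()
env.gripper_to(.70,grasp_force=30); st()
snap("s5")
E
```

```text
False
14.9 [ 0.5966 -0.1051  0.1351] w 86.97 [ 0.34 -0.42  0.6 ]
15.66 [ 0.596  -0.1048  0.134 ] w 61.06 [0.64 1.08 0.38]
```

View pics/s5.png

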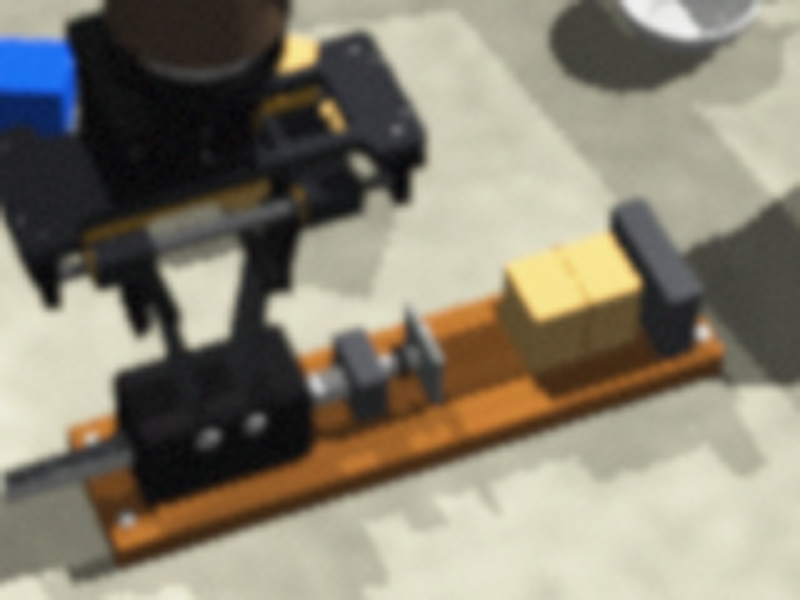

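Run:
```python
from g import *
env.gripper_to(.24); st(); snap("s6"); 
env.gripper_to(.72); st(); snap("s7")
a=cv2.imread("pics/s6.png")[:,:]; b=cv2.imread("pics/s7.png")
cv2.imwrite("pics/s67.png",cv2.vconcat([a[250:520],b[250:520]]))
```

```text
16.64 [ 0.5963 -0.1044  0.1351] w 21.07 [-2.67  4.59  5.91]
17.65 [ 0.5961 -0.1051  0.1341] w 62.59 [-0.41 -0.21  0.15]
```

View pics/s67.png

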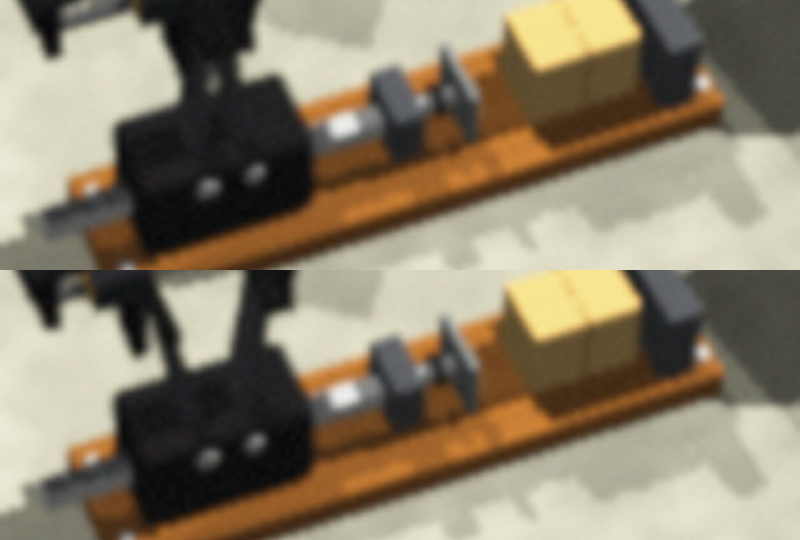

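```bash
cat >> g.py <<'E'
POSE=[.594,-.006,np.radians(90.9)]
def big(name,k=4):
    im=cv2.imread(f"pics/{name}_raw.png"); return cv2.resize(im,None,fx=k,fy=k,interpolation=cv2.INTER_CUBIC)
def ppm(x):  # px per mm at clamp x
    q=proj('scene',w(POSE,[[x-.005,0,.05],[x+.005,0,.05]])); return (q[1]-q[0])/10
def track(ref,x_ref,new,box):
    """box u0,v0,u1,v1 raw px in ref; returns displacement mm along rod"""
    k=8;A=big(ref,k);B=big(new,k);u0,v0,u1,v1=[int(round(t*k)) for t in box]
    t=A[v0:v1,u0:u1]; best=None
    d=ppm(x_ref); out=[]
    for mm in np.arange(-8,60,.25):
        # perspective: integrate
        q=proj('scene',w(POSE,[[x_ref,0,.05],[x_ref+mm/1000,0,.05]])); s=(q[1]-q[0])*k; 
        for dv in (-4,0,4):
            uu=int(round(u0+s[0])); vv=int(round(v0+s[1]))+dv
            c=B[vv:vv+t.shape[0],uu:uu+t.shape[1]]
            if c.shape!=t.shape: continue
            out.append((cv2.matchTemplate(c,t,cv2.TM_CCOEFF_NORMED)[0,0],mm))
    return max(out)
E
python3 - <<'E'
from g import *
env.gripper_to(.24); snap("s8"); env.gripper_to(.72); snap("s9"); st()
cb=[245+365/5,220+335/5-20,245+425/5,220+435/5-20]
# s7 crosshead box in raw: crop rows in s67 lower half start at 250 => v=(y-270+250)/5+220
cb=[245+362/5,220+(335-20)/5,245+430/5,220+(435-20)/5]; pb=[245+440/5,220+(315-20)/5,245+484/5,220+(415-20)/5]
for n in ("s5","s6","s8","s9"): print(n,track("s7",.007,n,cb),track("s7",.035,n,pb))
E
```

```text
19.72 [ 0.596  -0.1051  0.1341] w 62.72 [-0.35  0.18 -0.26]
s5 (np.float32(0.82230157), np.float64(10.25)) (np.float32(0.8264566), np.float64(37.25))
s6 (np.float32(0.99935025), np.float64(0.0)) (np.float32(0.999417), np.float64(0.0))
s8 (np.float32(0.9932828), np.float64(17.75)) (np.float32(0.9004075), np.float64(17.25))
s9 (np.float32(0.9936429), np.float64(18.0)) (np.float32(0.90028137), np.float64(17.25))
```

View pics/s9.png

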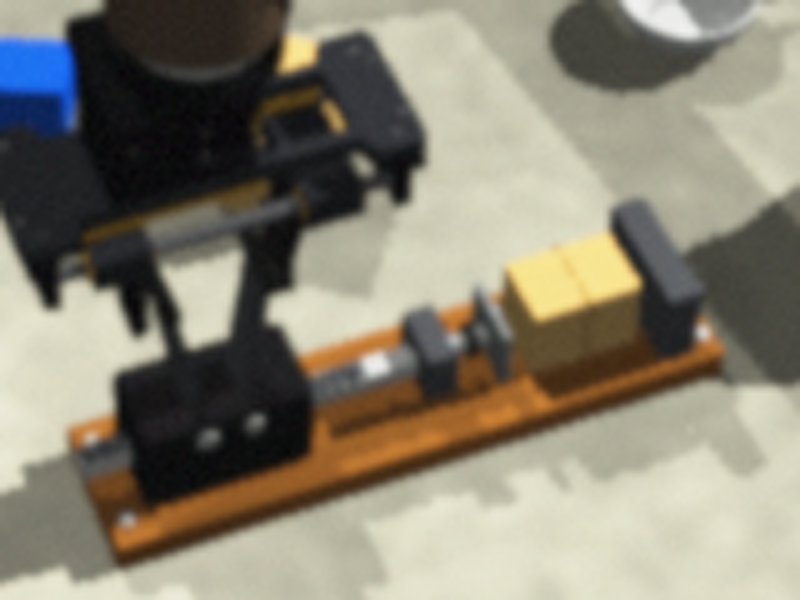

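Run:
```python
from g import *
im=cv2.imread("pics/s9_raw.png"); x0,y0,x1,y1=325,250,400,310; k=10
c=cv2.resize(im[y0:y1,x0:x1],None,fx=k,fy=k,interpolation=cv2.INTER_CUBIC)
def pt(L,col,m=cv2.MARKER_CROSS):
    q=(proj('scene',w(POSE,[L]))[0]+[-.3,4.2]-[x0-.5,y0-.5])*k
    cv2.drawMarker(c,(int(q[0]),int(q[1])),col,m,10,1)
for x in range(30,90,5): pt([x/1000,-.02,.0605],(0,0,255) if x%10 else (0,255,0)); pt([x/1000,-.02,.0245],(0,0,255) if x%10 else (0,255,0))
for y in(-.035,.035): 
    for z in (.02,.07): pt([.13,y,z],(255,0,0))
for y in(-.04,.04): pt([.165,y,.02],(255,0,0))
cv2.imwrite("pics/ruler.png",c)
```

```text
(no output)
```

View pics/ruler.png

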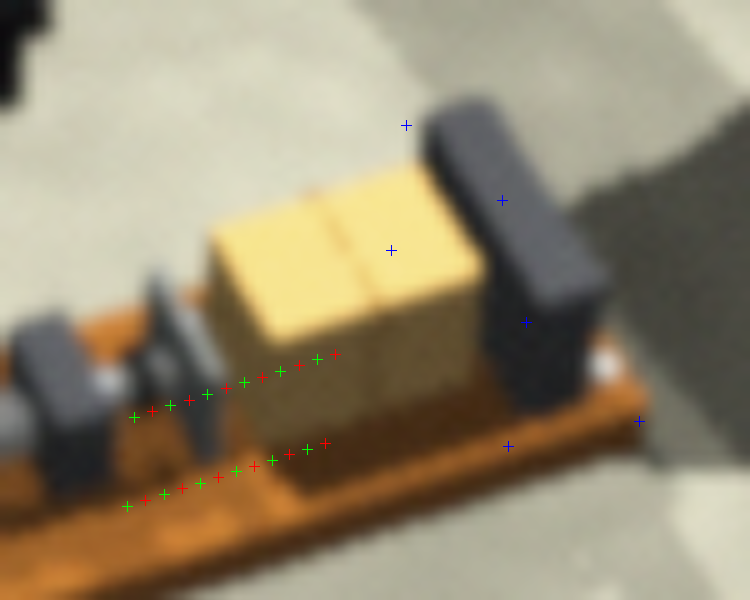

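Run:
```python
from g import *
env.gripper_to(.24); st(); snap("s10"); env.gripper_to(.72); snap("s11"); st()
cb=[245+362/5,220+(335-20)/5,245+430/5,220+(435-20)/5]
for n in ("s9","s10","s11"): print(n,track("s7",.007,n,cb))
for n in ("s10","s11"):
    im=cv2.imread(f"pics/{n}_raw.png"); cv2.imwrite(f"pics/{n}z.png",cv2.resize(im[250:310,315:400],None,fx=8,fy=8,interpolation=cv2.INTER_CUBIC))
```

```text
20.68 [ 0.5964 -0.1043  0.1352] w 21.25 [-1.8   5.35  6.12]
21.73 [ 0.5961 -0.1051  0.1341] w 62.49 [-0.54 -0.28 -0.18]
s9 (np.float32(0.9936429), np.float64(18.0))
s10 (np.float32(0.9932213), np.float64(36.0))
s11 (np.float32(0.9952939), np.float64(35.5))
```

View pics/s11z.png

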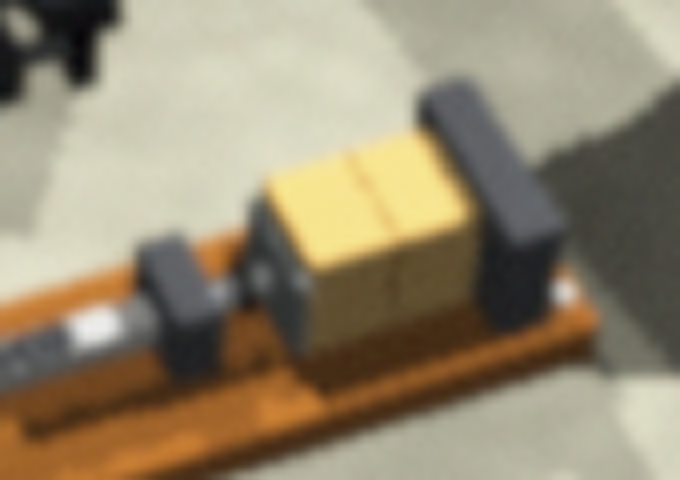

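View pics/s10z.png

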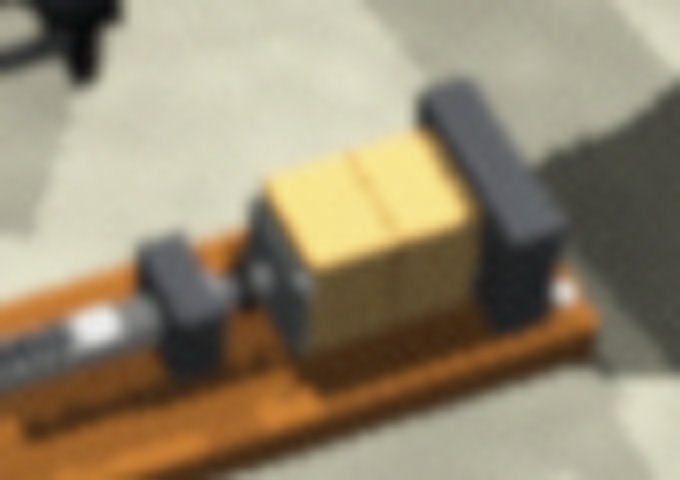

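The pad has reached the block, which still has ~4-5 mm to the stop. I'll do a short intermediate squeeze, then look.

Run:
```python
from g import *
env.gripper_to(.50); st(); snap("s12"); env.gripper_to(.72); snap("s13"); st()
cb=[245+362/5,220+(335-20)/5,245+430/5,220+(435-20)/5]
for n in ("s11","s12","s13"): print(n,track("s7",.007,n,cb))
for n in ("s12","s13"):
    im=cv2.imread(f"pics/{n}_raw.png"); cv2.imwrite(f"pics/{n}z.png",cv2.resize(im[250:310,315:400],None,fx=8,fy=8,interpolation=cv2.INTER_CUBIC))
```

```text
22.4 [ 0.5961 -0.1043  0.1351] w 43.58 [-2.63  5.26  5.17]
23.16 [ 0.5957 -0.1054  0.1336] w 62.73 [ 0.03 -0.28  0.92]
s11 (np.float32(0.9952939), np.float64(35.5))
s12 (np.float32(0.9345023), np.float64(41.5))
s13 (np.float32(0.99515796), np.float64(35.5))
```

View pics/s13z.png

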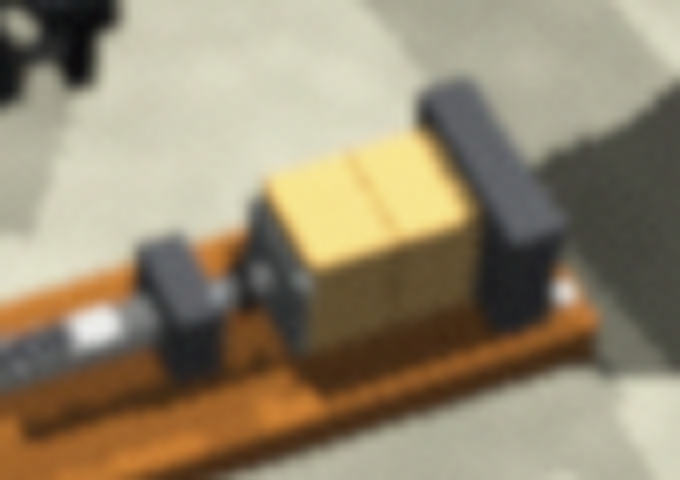

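View pics/s12z.png

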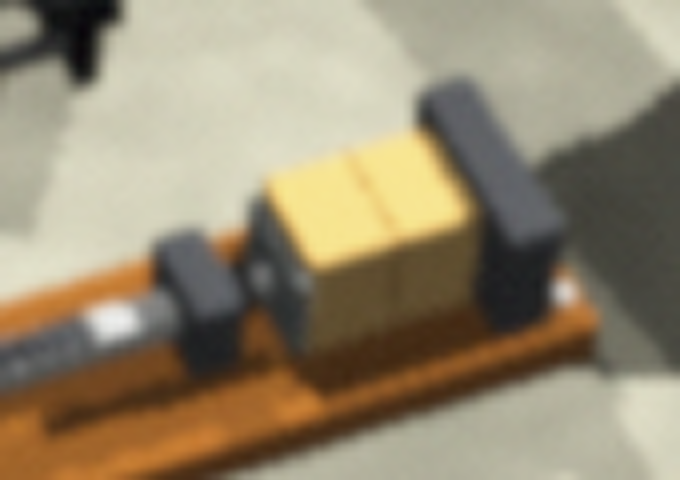

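Run:
```python
from g import *
def crop(n):
    im=cv2.imread(f"pics/{n}_raw.png"); return cv2.resize(im[260:305,320:362],None,fx=9,fy=9,interpolation=cv2.INTER_CUBIC)
a=cv2.imread("pics/s9_raw.png"); 
cv2.imwrite("pics/cmp.png",cv2.hconcat([crop("s9"),crop("s12")]))
```

```text
(no output)
```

View pics/cmp.png

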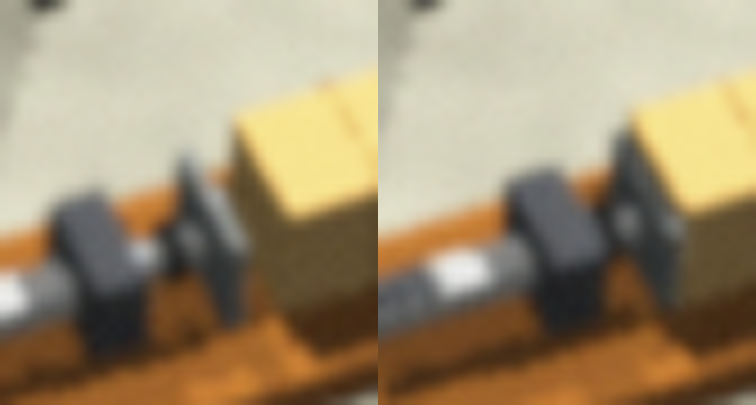

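```bash
cat >> g.py <<'E'
CB=[245+362/5,220+(335-20)/5,245+430/5,220+(435-20)/5]
# pad+ring interior box in s9 raw (9x crop coords /9 + origin)
PB=[320+178/9,260+185/9,320+240/9,260+315/9]
def meas(n):
    c=track("s9",.025,n,[CB[0]+ (proj('scene',w(POSE,[[.025,0,.05]]))-proj('scene',w(POSE,[[.007,0,.05]])))[0][0],CB[1]+(proj('scene',w(POSE,[[.025,0,.05]]))-proj('scene',w(POSE,[[.007,0,.05]])))[0][1],
      CB[2]+(proj('scene',w(POSE,[[.025,0,.05]]))-proj('scene',w(POSE,[[.007,0,.05]])))[0][0],CB[3]+(proj('scene',w(POSE,[[.025,0,.05]]))-proj('scene',w(POSE,[[.007,0,.05]])))[0][1]])
    p=track("s9",.053,n,PB); return n,"cross",c,"pad",p,"plunger",c[1]-p[1]
E
python3 - <<'E'
from g import *
for n in ("s8","s10","s11","s12","s13"): print(meas(n))
for o in (.44,.42):
    env.gripper_to(o); st()
snap("s14"); print(meas("s14"))
a=[cv2.imread(f"pics/{n}_raw.png")[255:305,325:370] for n in("s12","s14")]
cv2.imwrite("pics/s14z.png",cv2.resize(cv2.hconcat(a),None,fx=8.5,fy=8.5,interpolation=cv2.INTER_CUBIC))
E
```

```text
('s8', 'cross', (np.float32(0.99912333), np.float64(0.0)), 'pad', (np.float32(0.99835646), np.float64(0.0)), 'plunger', np.float64(0.0))
('s10', 'cross', (np.float32(0.98654187), np.float64(17.75)), 'pad', (np.float32(0.6946614), np.float64(24.75)), 'plunger', np.float64(-7.0))
('s11', 'cross', (np.float32(0.98944503), np.float64(17.5)), 'pad', (np.float32(0.6954909), np.float64(25.0)), 'plunger', np.float64(-7.5))
('s12', 'cross', (np.float32(0.9069734), np.float64(23.0)), 'pad', (np.float32(0.6945822), np.float64(25.0)), 'plunger', np.float64(-2.0))
('s13', 'cross', (np.float32(0.98920125), np.float64(17.5)), 'pad', (np.float32(0.6941768), np.float64(24.75)), 'plunger', np.float64(-7.25))
23.89 [ 0.5958 -0.1043  0.1349] w 38.65 [-3.45  4.93  4.64]
24.18 [ 0.5958 -0.1043  0.135 ] w 36.62 [-2.73  4.62  4.25]
('s14', 'cross', (np.float32(0.908544), np.float64(26.75)), 'pad', (np.float32(0.7350632), np.float64(-8.0)), 'plunger', np.float64(34.75))
```

View pics/s14z.png

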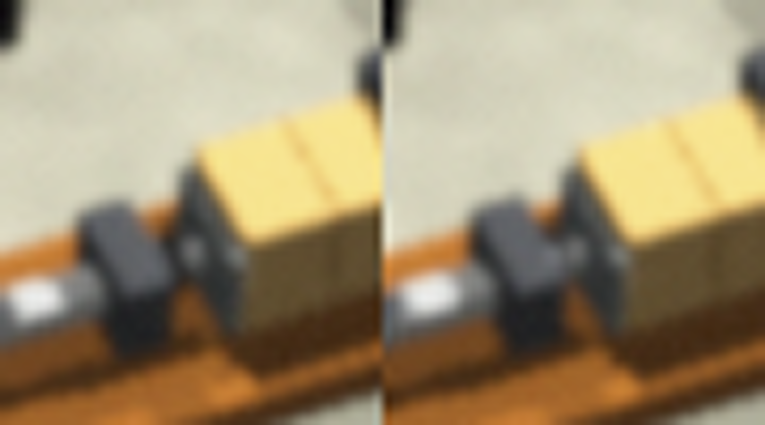

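```bash
cat > m.py <<'E'
from g import *
def tr(ref,xr,new,box,lo,hi,z=.045,y=0):
    A=big(ref,8);B=big(new,8);u0,v0,u1,v1=[int(round(t*8)) for t in box]
    A=cv2.cvtColor(A,cv2.COLOR_BGR2GRAY);B=cv2.cvtColor(B,cv2.COLOR_BGR2GRAY)
    t=A[v0:v1,u0:u1]; P=8
    out=[]
    for mm in np.arange(lo,hi,.2):
        q=proj('scene',w(POSE,[[xr,y,z],[xr+mm/1000,y,z]])); s=(q[1]-q[0])*8
        uu=int(round(u0+s[0]));vv=int(round(v0+s[1]))
        r=cv2.matchTemplate(B[vv-4:vv+t.shape[0]+4,uu:uu+t.shape[1]],t,cv2.TM_CCOEFF_NORMED).max()
        out.append((round(float(r),3),round(float(mm),1)))
    return sorted(out)[-3:][::-1]
if __name__=="__main__":
    f=lambda a,b,c,d:[320+a/9,260+b/9,320+c/9,260+d/9]
    boxes=dict(mid=f(185,195,250,290),upper=f(170,145,225,235),low=f(200,250,260,340),all=f(175,145,260,340))
    for n in ("s11","s12","s14"):
        for k,b in boxes.items(): print(n,k,tr("s9",.053,n,b,10,24))
    for n in ("s10","s12","s14"): print("block",n,tr("s9",.095,n,[354,258,374,285],-5,8))
    for n in ("s7","s5"): print("padcheck",n,tr("s9",.053,n,boxes["all"],-40,0))
E
python3 m.py
```

```text
s11 mid [(0.717, 23.8), (0.708, 23.6), (0.698, 23.4)]
s11 upper [(0.891, 19.6), (0.889, 19.8), (0.887, 20.6)]
s11 low [(0.549, 16.8), (0.549, 16.6), (0.548, 17.0)]
s11 all [(0.705, 23.8), (0.7, 23.6), (0.695, 23.4)]
s12 mid [(0.716, 23.8), (0.708, 23.6), (0.698, 23.4)]
s12 upper [(0.893, 19.6), (0.891, 19.8), (0.89, 20.6)]
s12 low [(0.544, 17.0), (0.543, 16.8), (0.543, 16.6)]
s12 all [(0.703, 23.8), (0.699, 23.6), (0.694, 23.4)]
s14 mid [(0.716, 23.8), (0.708, 23.6), (0.699, 23.4)]
s14 upper [(0.891, 19.6), (0.889, 19.8), (0.888, 20.6)]
s14 low [(0.522, 17.4), (0.521, 17.0), (0.519, 16.8)]
s14 all [(0.704, 23.8), (0.7, 23.6), (0.695, 23.4)]
block s10 [(0.989, 1.8), (0.989, 1.6), (0.989, 1.4)]
block s12 [(0.989, 1.8), (0.989, 1.6), (0.989, 1.4)]
block s14 [(0.989, 1.8), (0.989, 1.6), (0.989, 1.4)]
padcheck s7 [(0.915, -17.2), (0.915, -17.4), (0.914, -16.8)]
padcheck s5 [(0.92, -37.0), (0.92, -37.2), (0.919, -36.6)]
```

```bash
cat > n.py <<'E'
from g import *
import sys
n=sys.argv[1]; rods=[float(x) for x in sys.argv[2:]]
im=cv2.imread(f"pics/{n}_raw.png"); x0,y0,k=330,255,16
c=cv2.resize(im[y0:y0+37,x0:x0+50],None,fx=k,fy=k,interpolation=cv2.INTER_CUBIC)
Z=lambda u,v:np.array([315+u/8-.44,250+v/8-.44])
obs=[(Z(268,180),[.07,.02,.065]),(Z(316,268),[.07,-.02,.065]),(Z(472,210),[.13,-.02,.065]),(Z(425,133),[.13,.02,.065]),
 (Z(420,95),[.13,.035,.07]),(Z(510,240),[.13,-.035,.07])]
def P(p,L): return proj('scene',w(p[:3],np.array(L)+[0,0,p[3]]))[0]
r=lambda p:np.concatenate([(P(p,l)-uv) for uv,l in obs])
s=least_squares(r,[.594,-.006,1.586,0]); print(s.x,np.degrees(s.x[2]),r(s.x).reshape(-1,2).round(2).tolist())
def px(L): 
    q=(P(s.x,L)-[x0-.5,y0-.5])*k; return (int(q[0]),int(q[1]))
def rect(x,hy,z0,z1,col):
    cv2.polylines(c,[np.array([px([x,-hy,z0]),px([x,-hy,z1]),px([x,hy,z1]),px([x,hy,z0])])],True,col,1)
for rod,col in zip(rods,[(0,0,255),(0,255,0),(255,0,0)]): rect(-.028+rod/1000,.018,.0265,.0585,col)
rect(.07,.02,.0245,.0605,(255,255,0)); rect(.064,.02,.0245,.0605,(255,0,255))
cv2.imwrite("pics/wire_%s.png"%n,c)
E
python3 n.py s14 78 81 84
```

```text
[ 0.53982757  0.02714538  1.57957311 -0.08333107] 90.50287290337332 [[0.15, 0.03], [0.23, -0.18], [1.06, 0.82], [0.6, -0.15], [-0.96, -0.47], [-1.09, -0.06]]
```

View pics/wire_s14.png

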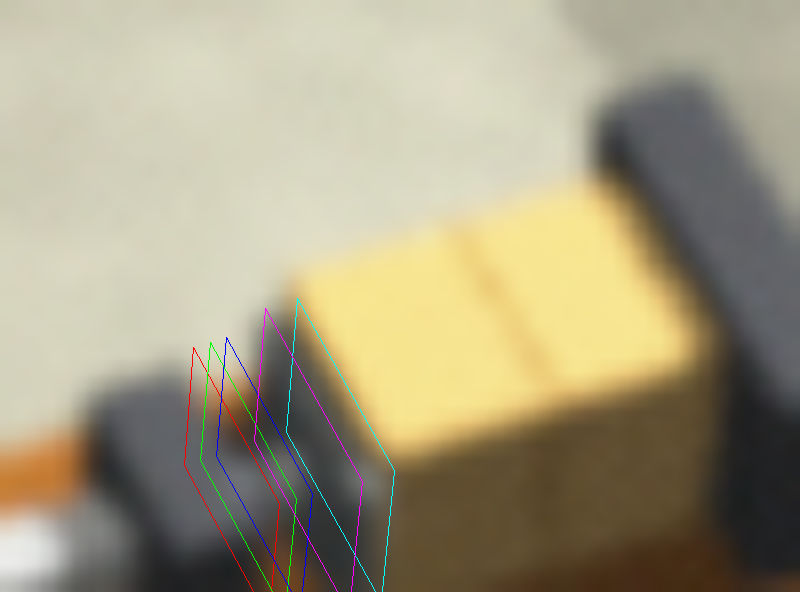

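Run:
```python
from m import *
# block-only boxes in s9 raw: top face left & glue line region
for nm,b in dict(topleft=[346,270,362,284],glue=[354,267,364,281],nearleft=[350,280,362,292],right=[362,264,373,278]).items():
    for n in ("s4","s8","s10","s11","s12","s13","s14"): print(nm,n,tr("s9",.085,n,b,-4,9,z=.065)[0])
def crop(n): return cv2.resize(cv2.imread(f"pics/{n}_raw.png")[258:300,322:385],None,fx=12,fy=12,interpolation=cv2.INTER_CUBIC)[:300]
a,b=crop("s9"),crop("s14")
for c in (a,b):
    for u in range(0,c.shape[1],48): cv2.line(c,(u,0),(u,299),(0,0,0),1)
cv2.imwrite("pics/c914.png",cv2.vconcat([a,b]))
```

```text
[ WARN:0@0.164] global loadsave.cpp:275 findDecoder imread_('pics/s4_raw.png'): can't open/read file: check file path/integrity
Traceback (most recent call last):
  File "m.py", line 3, in tr
    A=big(ref,8);B=big(new,8);u0,v0,u1,v1=[int(round(t*8)) for t in box]
                   ~~~^^^^^^^
  File "g.py", line 12, in big
    im=cv2.imread(f"pics/{name}_raw.png"); return cv2.resize(im,None,fx=k,fy=k,interpolation=cv2.INTER_CUBIC)
                                                  ~~~~~~~~~~^^^^^^^^^^^^^^^^^^^^^^^^^^^^^^^^^^^^^^^^^^^^^^^^^
cv2.error: OpenCV(4.12.0) /io/opencv/modules/imgproc/src/resize.cpp:4208: error: (-215:Assertion failed) !ssize.empty() in function 'resize'
```

Run:
```python
from m import *
for nm,b in dict(topleft=[346,270,362,284],glue=[354,267,364,281],nearleft=[350,280,362,292],right=[362,264,373,278]).items():
    for n in ("s8","s10","s11","s12","s13","s14"): print(nm,n,tr("s9",.085,n,b,-4,9,z=.065)[0])
def crop(n): return cv2.resize(cv2.imread(f"pics/{n}_raw.png")[263:288,322:385],None,fx=12,fy=12,interpolation=cv2.INTER_CUBIC)[:300]
a,b=crop("s9"),crop("s14")
for c in (a,b):
    for u in range(0,c.shape[1],48): cv2.line(c,(u,0),(u,299),(0,0,0),1)
cv2.imwrite("pics/c914.png",cv2.vconcat([a,b]))
```

```text
topleft s8 (1.0, 0.0)
topleft s10 (0.995, 5.2)
topleft s11 (0.995, 5.2)
topleft s12 (0.995, 5.2)
topleft s13 (0.995, 5.6)
topleft s14 (0.995, 5.6)
glue s8 (0.996, 0.0)
glue s10 (0.962, 6.0)
glue s11 (0.963, 6.0)
glue s12 (0.966, 5.6)
glue s13 (0.964, 6.0)
glue s14 (0.964, 6.0)
nearleft s8 (1.0, 0.0)
nearleft s10 (0.991, 5.6)
nearleft s11 (0.992, 5.6)
nearleft s12 (0.992, 5.6)
nearleft s13 (0.991, 5.6)
nearleft s14 (0.991, 6.0)
right s8 (1.0, 0.0)
right s10 (0.987, 0.8)
right s11 (0.987, 0.8)
right s12 (0.987, 0.8)
right s13 (0.987, 0.8)
right s14 (0.987, 0.8)
```

View pics/c914.png

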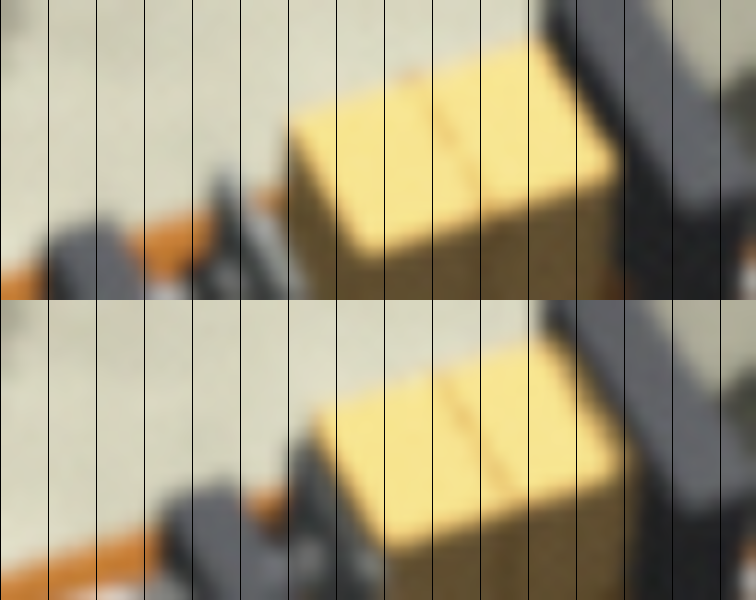

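Run:
```python
from m import *
from scipy.ndimage import map_coordinates
# straightened strips: sample along rod direction (t in mm) for several perpendicular offsets
def strip(n,rows):
    im=cv2.imread(f"pics/{n}_raw.png").astype(float)
    t=np.arange(15,80,.1)
    base=proj('scene',w(POSE,np.c_[t/1000,0*t,0*t+.0425]))+[-.3,2.0]
    out=[]
    for dv in rows:
        out.append(np.stack([map_coordinates(im[...,c],[base[:,1]+dv,base[:,0]],order=3,mode='nearest') for c in range(3)],-1))
    return np.clip(np.array(out),0,255).astype(np.uint8)
rows=np.arange(-12,14,.25)
ims=[]
for n in ("s9","s11","s12","s14"):
    s=strip(n,rows); s=cv2.resize(s,(780,145),interpolation=cv2.INTER_CUBIC)
    for mm in range(15,80,5): cv2.line(s,((mm-15)*12,0),((mm-15)*12,6 if mm%10 else 12),(0,0,255),1)
    ims.append(s)
cv2.imwrite("pics/strips.png",cv2.vconcat(ims))
```

```text
(no output)
```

View pics/strips.png

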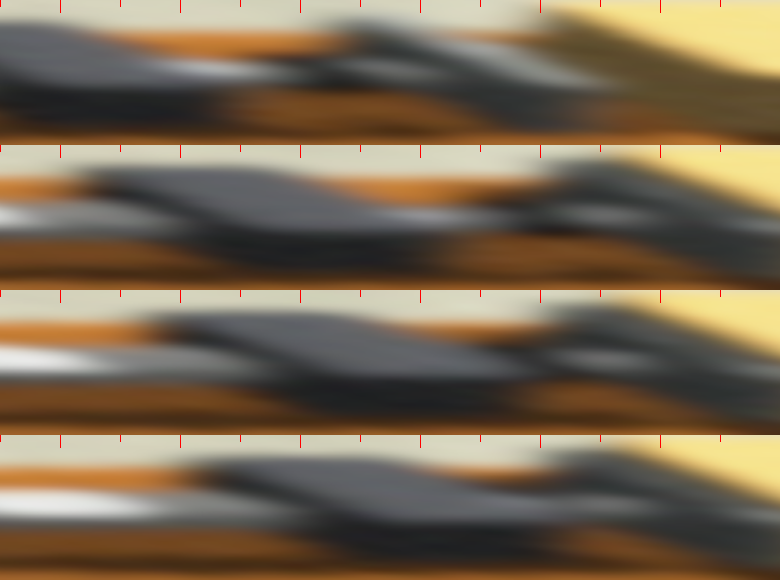

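```bash
cat > pl.py <<'E'
from m import *
from scipy.ndimage import map_coordinates
def prof(n,dv):
    im=cv2.imread(f"pics/{n}_raw.png").astype(float); f=im[...,2]-im[...,0]  # R-B
    t=np.arange(15,82,.1); b=proj('scene',w(POSE,np.c_[t/1000,0*t,0*t+.0425]))+[-.3,2.0]
    return t,np.mean([map_coordinates(f,[b[:,1]+dv+e,b[:,0]],order=3) for e in(-.5,0,.5)],0)
def plat(n,dv):
    t,p=prof(n,dv)
    lo={'s9':(32,54)}.get(n,(48,75)); m=(t>lo[0])&(t<lo[1])
    i=np.argmax(np.where(m,p,-99)); h=p[i]*.5
    a=i
    while p[a]>h:a-=1
    b=i
    while p[b]>h:b+=1
    return t[a],t[b],round(p[i])
def go(names):
    for dv in (5.5,6,6.5,7,7.5,8):
        r={n:plat(n,dv) for n in names}
        print(dv,{n:(round(v[0],1),round(v[1],1),v[2],'pl',round((r['s9'][1]-r['s9'][0])-(v[1]-v[0]),1)) for n,v in r.items()})
if __name__=="__main__":
    import sys; go(["s9"]+sys.argv[1:])
E
python3 pl.py s11 s12 s14
```

```text
5.5 {'s9': (np.float64(34.5), np.float64(50.9), 72, 'pl', np.float64(0.0)), 's11': (np.float64(52.9), np.float64(67.4), 77, 'pl', np.float64(1.9)), 's12': (np.float64(58.9), np.float64(67.8), 67, 'pl', np.float64(7.5)), 's14': (np.float64(61.3), np.float64(68.4), 50, 'pl', np.float64(9.3))}
6 {'s9': (np.float64(34.6), np.float64(51.4), 78, 'pl', np.float64(0.0)), 's11': (np.float64(52.7), np.float64(68.1), 80, 'pl', np.float64(1.4)), 's12': (np.float64(58.9), np.float64(68.3), 75, 'pl', np.float64(7.4)), 's14': (np.float64(61.4), np.float64(68.8), 59, 'pl', np.float64(9.4))}
6.5 {'s9': (np.float64(34.7), np.float64(52.0), 82, 'pl', np.float64(0.0)), 's11': (np.float64(52.6), np.float64(68.7), 82, 'pl', np.float64(1.2)), 's12': (np.float64(58.8), np.float64(68.9), 79, 'pl', np.float64(7.2)), 's14': (np.float64(61.5), np.float64(69.3), 66, 'pl', np.float64(9.5))}
7 {'s9': (np.float64(34.6), np.float64(52.6), 83, 'pl', np.float64(0.0)), 's11': (np.float64(52.4), np.float64(69.3), 83, 'pl', np.float64(1.1)), 's12': (np.float64(58.7), np.float64(69.5), 80, 'pl', np.float64(7.2)), 's14': (np.float64(61.6), np.float64(69.8), 72, 'pl', np.float64(9.8))}
7.5 {'s9': (np.float64(34.5), np.float64(53.2), 84, 'pl', np.float64(0.0)), 's11': (np.float64(52.2), np.float64(70.0), 83, 'pl', np.float64(0.9)), 's12': (np.float64(58.7), np.float64(70.2), 80, 'pl', np.float64(7.2)), 's14': (np.float64(61.7), np.float64(70.5), 76, 'pl', np.float64(9.9))}
8 {'s9': (np.float64(34.4), np.float64(53.7), 83, 'pl', np.float64(0.0)), 's11': (np.float64(52.0), np.float64(70.8), 83, 'pl', np.float64(0.5)), 's12': (np.float64(58.7), np.float64(70.9), 80, 'pl', np.float64(7.1)), 's14': (np.float64(61.9), np.float64(71.2), 78, 'pl', np.float64(10.0))}
```

The plunger reads about 10 mm in s14. The 3 mm friction hold less 2 mm on opening predicts 1 mm in s11, which matches the measurement. About 0.8-1 mm more will bring the ring to the crosshead.

```bash
python3 - <<'E'
from g import *
env.gripper_to(.40); st(); env.dwell(.5); snap("s15"); st()
E
python3 pl.py s14 s15
python3 - <<'E'
from m import *
print(track("s7",.007,"s14",CB),track("s7",.007,"s15",CB))
a=[cv2.imread(f"pics/{n}_raw.png")[255:305,325:370] for n in("s14","s15")]
cv2.imwrite("pics/s15z.png",cv2.resize(cv2.hconcat(a),None,fx=8.5,fy=8.5,interpolation=cv2.INTER_CUBIC))
E
```

```text
24.52 [ 0.5958 -0.1043  0.1351] w 35.16 [-2.15  5.47  5.56]
25.07 [ 0.5958 -0.1043  0.1351] w 35.02 [-3.31  5.38  5.73]
5.5 {'s9': (np.float64(34.5), np.float64(50.9), 72, 'pl', np.float64(0.0)), 's14': (np.float64(61.3), np.float64(68.4), 50, 'pl', np.float64(9.3)), 's15': (np.float64(61.7), np.float64(68.8), 40, 'pl', np.float64(9.3))}
6 {'s9': (np.float64(34.6), np.float64(51.4), 78, 'pl', np.float64(0.0)), 's14': (np.float64(61.4), np.float64(68.8), 59, 'pl', np.float64(9.4)), 's15': (np.float64(61.7), np.float64(69.2), 50, 'pl', np.float64(9.3))}
6.5 {'s9': (np.float64(34.7), np.float64(52.0), 82, 'pl', np.float64(0.0)), 's14': (np.float64(61.5), np.float64(69.3), 66, 'pl', np.float64(9.5)), 's15': (np.float64(61.9), np.float64(69.6), 57, 'pl', np.float64(9.6))}
7 {'s9': (np.float64(34.6), np.float64(52.6), 83, 'pl', np.float64(0.0)), 's14': (np.float64(61.6), np.float64(69.8), 72, 'pl', np.float64(9.8)), 's15': (np.float64(62.1), np.float64(70.1), 63, 'pl', np.float64(10.0))}
7.5 {'s9': (np.float64(34.5), np.float64(53.2), 84, 'pl', np.float64(0.0)), 's14': (np.float64(61.7), np.float64(70.5), 76, 'pl', np.float64(9.9)), 's15': (np.float64(62.3), np.float64(70.7), 68, 'pl', np.float64(10.3))}
8 {'s9': (np.float64(34.4), np.float64(53.7), 83, 'pl', np.float64(0.0)), 's14': (np.float64(61.9), np.float64(71.2), 78, 'pl', np.float64(10.0)), 's15': (np.float64(62.5), np.float64(71.4), 71, 'pl', np.float64(10.4))}
(np.float32(0.92544127), np.float64(44.5)) (np.float32(0.9152624), np.float64(45.25))
```

View pics/s15z.png

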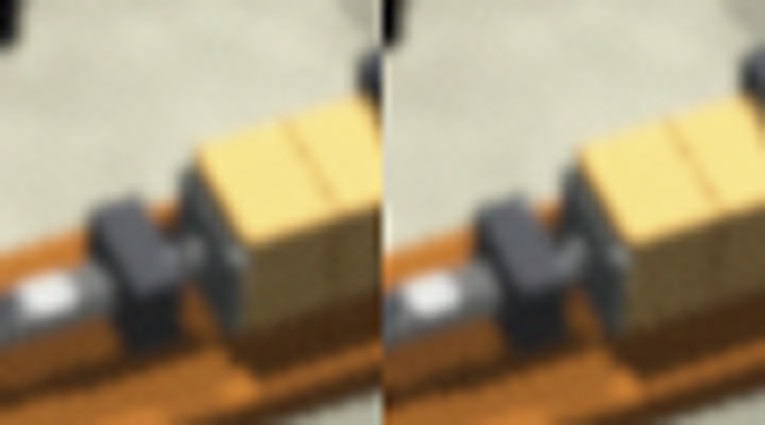

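View pics/s15.png

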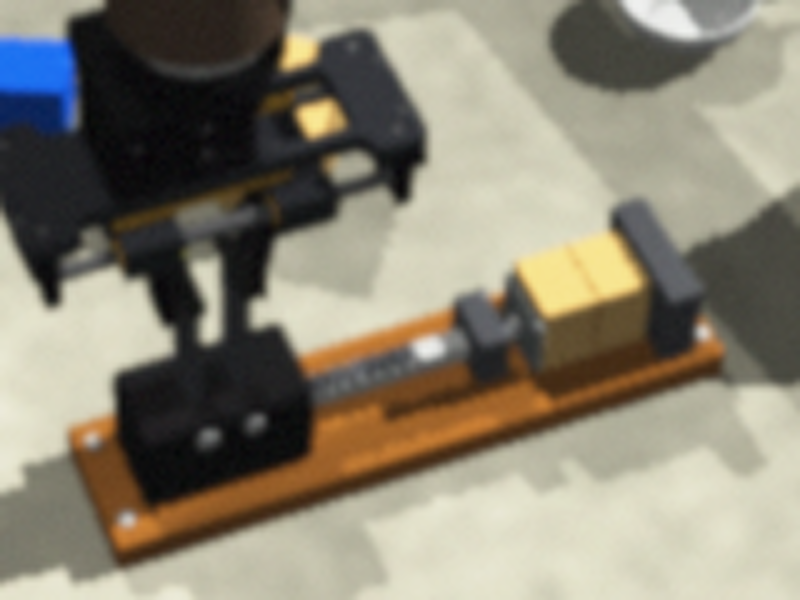

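The last squeeze puts the plunger at about 11 mm: 10.75 from tracking the crosshead, ~11.5 from bar travel. The pad bears on the block, the block is against the stop, and the grip is steady. Handing in.

Run:
```python
from g import *
st(); env.close_job(); print("closed")
```

```text
25.07 [ 0.5958 -0.1043  0.1351] w 35.02 [-3.31  5.38  5.73]
the job is handed in; nothing more can be done
closed
```

I set the smaller bamboo block flat on the plank, in line with the rod and about 5 mm short of the stop, and let go of it. I then pumped the levers: three full squeezes, one short one, and a last gentle one in small inward steps. I handed in at 25 s, still holding the levers at 35.0 mm width.

**Last checks:**
- **Block:** it moved about 5.5 mm to the stop on the third squeeze and has not moved since. The pad bears on it.
- **Pad spring:** pressed in about 11 mm, well short of bottoming. Tracking the crosshead gave 10.75 mm, bar travel gave about 11.5 mm, and the direct gap measurement in the image gave 9.3 to 10.4 mm.
- **Ring:** it appears to meet the crosshead in the picture, but the crosshead partly hides it, so this is inferred from the travel.
- **Forces and other items:** force readings were about 9 N or less. I did not touch the container, jar, ladle or board, but I took no final picture of them.

**What disagreed:** the scene camera was off by about 4 px, found against the robot's base and fingertips. I used the top camera for positions and only relative tracking in the scene view. A first tracking of the block gave 1.6 mm of movement because its window included the stop; windows on the block's near half gave the 5.5 mm above. A wireframe overlay fit also failed, and I discarded it.

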